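# Refill the hole-saw rack and hold its dust flap on the balance

## Task

Put the two spare hole saws from the timber block into the two empty pockets of the rack, shank down and fully home, leaving the saws already there in their pockets and the other things on the bench alone. Then take the rack's yellow flap by its black grip bar, swing it up from its back stop to where it stands upright on its balance point, without letting it fall shut, and finish while gripping it still there (the stay is about to be fitted): do not let go at the end.

Things in the scene. Friction and masses are not known exactly. Their poses are not given: they have to be found in the camera images.
- rack: fixed grey rack block 160 x 300 mm, 45 mm high; origin at its underside's centre, x away from the robot, y along its one row of five pockets, z up. The row lies at x = -20 mm, pockets 50 mm apart. Green steel ends at y = +-153 mm rise to 70 mm, at the back (x = 45 to 80 mm) to 130 mm; a back plate at x = 83 mm rises to 75 mm. Front and top are open while the flap leans back
- rack_hole0 (a point): centre of the mouth of rack pocket 0 (rack y = -100 mm), level with the block's top; a round hole 17 mm wide and 34 mm deep with a small chamfer, for one hole saw, shank down. A seated saw's origin lies at this point
- rack_hole1 (a point): centre of the mouth of rack pocket 1 (rack y = -50 mm), level with the block's top; a round hole 17 mm wide and 34 mm deep with a small chamfer, for one hole saw, shank down. A seated saw's origin lies at this point
- rack_hole2 (a point): centre of the mouth of rack pocket 2 (rack y = 0 mm), level with the block's top; a round hole 17 mm wide and 34 mm deep with a small chamfer, for one hole saw, shank down. A seated saw's origin lies at this point
- rack_hole3 (a point): centre of the mouth of rack pocket 3 (rack y = 50 mm), level with the block's top; a round hole 17 mm wide and 34 mm deep with a small chamfer, for one hole saw, shank down. A seated saw's origin lies at this point
- rack_hole4 (a point): centre of the mouth of rack pocket 4 (rack y = 100 mm), level with the block's top; a round hole 17 mm wide and 34 mm deep with a small chamfer, for one hole saw, shank down. A seated saw's origin lies at this point
- flap (a joint): yellow dust flap hinged along rack y at its back: rad, 0 = closed (level, free edge towards the robot), 1.571 = upright, exactly its balance point, 2.2 = leaning back on its stop, away from the robot, as it starts. The hinge is free: let go, the flap falls one way or the other. Panel 290 mm wide, 4 mm thick, reaching 115 mm from the hinge; 0.42 kg with its grip
- flap_grip: black round grip bar of the flap, 12 mm in diameter, 120 mm long, parallel to the hinge, in the plane of the panel, 45 mm beyond its free edge, on two arms 110 mm apart (open between them). Origin: middle of the bar, 160 mm from the hinge axis; y along the bar, x towards the hinge. It can turn between fingers that pinch it
- flap_hinge (a point): middle of the flap's hinge axis (fixed to the rack at x = 70 mm, y = 0, z = 115 mm; the axis is rack y). With the flap leaning back its grip bar is about 245 mm above the bench, 94 mm behind the hinge
- block: pale timber block 170 x 60 mm, 50 mm high, fixed to the bench, with three 17 mm holes, 34 mm deep, along its x axis at -55, 0 and 55 mm; two of them hold the spare saws. Origin at the centre of its underside
- saw_a: red steel hole saw: cup 34 mm wide, 36 mm tall, mouth up (teeth to 39 mm, a thin pilot drill to 45 mm), on a shank 12 mm in diameter that reaches 28 mm below the cup; 60 to 110 g. Origin: centre of the cup's underside, where the shank begins; z up along its axis. Stands in one of the rack's pockets from the start
- saw_b: red steel hole saw: cup 34 mm wide, 36 mm tall, mouth up (teeth to 39 mm, a thin pilot drill to 45 mm), on a shank 12 mm in diameter that reaches 28 mm below the cup; 60 to 110 g. Origin: centre of the cup's underside, where the shank begins; z up along its axis. Stands in one of the rack's pockets from the start
- saw_c: red steel hole saw: cup 34 mm wide, 36 mm tall, mouth up (teeth to 39 mm, a thin pilot drill to 45 mm), on a shank 12 mm in diameter that reaches 28 mm below the cup; 60 to 110 g. Origin: centre of the cup's underside, where the shank begins; z up along its axis. Stands in one of the rack's pockets from the start
- spare_1: red steel hole saw: cup 34 mm wide, 36 mm tall, mouth up (teeth to 39 mm, a thin pilot drill to 45 mm), on a shank 12 mm in diameter that reaches 28 mm below the cup; 60 to 110 g. Origin: centre of the cup's underside, where the shank begins; z up along its axis. A spare, standing in a hole of the timber block at the start, its cup on the block's top
- spare_2: red steel hole saw: cup 34 mm wide, 36 mm tall, mouth up (teeth to 39 mm, a thin pilot drill to 45 mm), on a shank 12 mm in diameter that reaches 28 mm below the cup; 60 to 110 g. Origin: centre of the cup's underside, where the shank begins; z up along its axis. A spare, standing in a hole of the timber block at the start, its cup on the block's top
- water_bottle: bystander: clear water bottle, 64 mm wide, 200 mm tall, standing; origin at its foot
- wrench: bystander: spanner 200 mm long lying to the left, origin under its middle, x along it
- paint_tin: bystander: tin 90 mm wide, 110 mm tall, origin at its foot
- tape: bystander: orange tape measure case 70 x 70 x 35 mm, origin under its middle
- disc: bystander: black grinding disc 115 mm wide, 8 mm thick, lying, origin under its middle
- level: bystander: orange spirit level 450 x 50 x 24 mm lying behind the rack along its y, origin under its middle
There are look-alikes about, which are no part of the job. What is shaped like the spare_1 but orange or purple is not meant.

How it is judged:
By the outcome, as a careful person would: the job done as asked, in the order asked, and still so for the second after the job is handed in, while the arm keeps its last pose, push and grip.
It also fails if it takes over 72 s, if anything falls off the work surface, if the arm or the gripper's body presses on something with over 40 N, if the wrist force passes 120 N, or if a joint passes its speed limit or range.

## Robot

A 6-joint arm with a two-finger parallel gripper is mounted at the origin on the work surface. World frame = base frame: x ahead of the robot, y to its left, z up, the work surface at z = 0. Lengths are in mm, angles in rad, forces in N, time in s.
With the tool pointing down it reaches from about 350 to 775 mm from the base axis. Payload 7.3 kg.
Tool frame: the origin (TCP) lies at the very end of the fingers, on their centre line; the grasp point (between the pads) lies bot.grasp_offset behind it (bot.grasp_offset is the distance from the TCP to the grasp point, in mm); z points along the fingers, y is the line along which they close (so a half turn about z gives the same grasp; the last joint's range is limited). The gripper opens to 92 mm and grips with 3 to 60 N. Pads are 19 mm wide; open, the fingers measure 130 mm over their backs; the gripper's body (75 mm by 190 mm) begins 47 mm behind the grasp point.
Start: joints at [1.103, 0.342, 1.524, -0, 1.275, -0.146], TCP at [166.03, 498.075, 226.741] pointing down, gripper open.
Joint ranges: [-2.53, 2.53], [-0.77, 2.02], [0.04, 2.7], [-1, 4.14], [0.28, 2.66], [-3.11, 3.11]. Speed limits (rad/s): [2.57, 2.57, 3.14, 3.14, 3.14, 3.14].

## Interface

Orientations are given as [roll, pitch, yaw] about the fixed x, y, z axes, in that order (R = Rz(yaw) Ry(pitch) Rx(roll)).
In Python, from plant import bot gives the robot as it stands. The module is installed in compiled form; this text tells all that it offers.
- The arm moves only by the shell command python3 -m handwheel 'ROWS'. ROWS is JSON, a list of rows, each an object of numbers: "claw": the finger opening in mm, from 0 to 91.8; "dx", "dy", "dz": the shift along the tool's x, y, z in mm; "rx", "ry", "rz": the turn, a rotation vector about the tool's x, y, z in rad. A call has 1 to 10 rows; each row shifts and turns the commanded pose from where the row before left it, along the tool's axes as they then stand; what a row does not reach is not made up. A row lasts 1/10 s, in which the tool goes at most 50 mm and 8.59 degrees, less where a joint would pass 70% of its speed; a pose out of reach is approached as far as the arm can. A call is refused whole if a number of a shift passes 50 or a number of a turn 0.15, either way. A call with a gripper value outside its range is refused whole. The fingers move at their own pace and stop on an object; the grip force is fixed at half the most. Time passes only in rows, so rows that do not move let the fingers close. It gives the time, the measured TCP pose, the force and the opening at its end, in the units of the state.
- bot.get_obs(): the state, without advancing time (a new reading comes with each control period).
- bot.capture(name): name is "scene" or "top" or "wrist"; returns a dict with "frame" (480x640x3 uint8, red, green, blue), "camera_matrix" (3x3 intrinsics, pixels), "view" (4x4, takes a point from world to camera coordinates); the wrist camera has in their place "mount" (4x4, takes a point from camera to tool coordinates, whose origin is the TCP and whose axes are the flange's). Camera axes: x right, y down, z forward; pixel columns grow to the right and rows downward; lengths in mm; the calibration is good to about 2 mm. A picture is of the moment at which its call begins: read the wrist's pose just before it. There is no depth.
- bot.close_job(): hands the job in, once; it reports no verdict.
The state is a dict: "time": time; "joint_positions": joint angles; "dq": joint speeds; "tau": joint torques, N m; "tool_pos": TCP position; "tcp_rot": TCP orientation; "contact_force": force on the tool from outside, world axes, zero at the start; "moment": the same for the moment, N m; "grip_width": finger opening in mm.
Only numpy, scipy, OpenCV 4.12 (cv2) and the standard library are available. Lean on these libraries where they do the work, as an engineer would, in place of code of your own. Each camera call takes 0.05 s, during which the arm holds its last target. There are 200 camera calls.

## Working session

There is one attempt and no reset: what is moved stays moved. The work goes in short steps, Python scripts to look and compute and a shell command to move; the robot and the scene stay as the last step left them, time stands still between calls to the robot, and variables do not carry over. Pictures are saved under pics/ and viewed, on a budget of 10 in all, crops included, one or two more only if the job needs it, and the job is handed in when it is done.

```bash
mkdir -p pics; cat > h.py <<'E'
import numpy as np, cv2
from plant import bot
from scipy.spatial.transform import Rotation as R
def cap(n):
    o=bot.get_obs(); c=bot.capture(n); K=np.array(c["camera_matrix"])
    if n=="wrist":
        T=np.eye(4); T[:3,:3]=R.from_euler('xyz',o["tcp_rot"]).as_matrix(); T[:3,3]=o["tool_pos"]
        V=np.linalg.inv(T@np.array(c["mount"]))
    else: V=np.array(c["view"])
    return c["frame"],K,V
def ray(K,V,u,v):
    d=np.linalg.inv(K)@[u,v,1]; Ri=V[:3,:3].T
    return -Ri@V[:3,3], Ri@d
def onz(K,V,u,v,z):
    o,d=ray(K,V,u,v); return o+d*(z-o[2])/d[2]
def proj(K,V,p):
    q=K@(V[:3,:3]@np.array(p,float)+V[:3,3]); return q[:2]/q[2]
def blobs(f,lo,hi,amin=40):
    h=cv2.cvtColor(f,cv2.COLOR_RGB2HSV); m=cv2.inRange(h,np.array(lo),np.array(hi))
    n,l,s,c=cv2.connectedComponentsWithStats(m)
    return [(c[i].round(1).tolist(),s[i].tolist()) for i in range(1,n) if s[i,4]>amin],m
def save(n,f): cv2.imwrite("pics/"+n,cv2.cvtColor(f,cv2.COLOR_RGB2BGR))
E
python3 - <<'E'
from h import *
o=bot.get_obs(); print({k:np.round(v,3).tolist() for k,v in o.items()}, bot.grasp_offset)
for n in("top","scene"):
    f,K,V=cap(n); save(n+"0.png",f); print(n,K.tolist(),np.round(V,3).tolist())
    np.savez(n+"0.npz",f=f,K=K,V=V)
E
```

```text
{'time': 0.0, 'joint_positions': [1.103, 0.343, 1.525, 0.0, 1.275, -0.146], 'dq': [0.0, 0.001, 0.002, 0.001, 0.0, 0.002], 'tau': [0.0, -43.124, -24.422, 0.072, 0.056, -0.0], 'tool_pos': [165.826, 497.701, 226.07], 'tcp_rot': [-3.14, -0.0, 2.82], 'contact_force': [0.547, 0.14, 0.2], 'moment': [-0.034, -0.036, -0.014], 'grip_width': 91.954} 18.8
top [[454.410876218419, 0.0, 313.8426914033768], [0.0, 454.410876218419, 238.96411069030472], [0.0, 0.0, 1.0]] [[-0.029, -1.0, -0.009, 15.551], [-0.994, 0.029, -0.103, 558.635], [0.103, 0.006, -0.995, 1132.432], [0.0, 0.0, 0.0, 1.0]]
scene [[531.4254268243292, 0.0, 326.184056320736], [0.0, 531.4254268243292, 238.70629545337863], [0.0, 0.0, 1.0]] [[0.066, 0.998, -0.016, -31.119], [0.842, -0.064, -0.536, -414.376], [-0.536, 0.022, -0.844, 1833.294], [0.0, 0.0, 0.0, 1.0]]
```

View pics/top0.png

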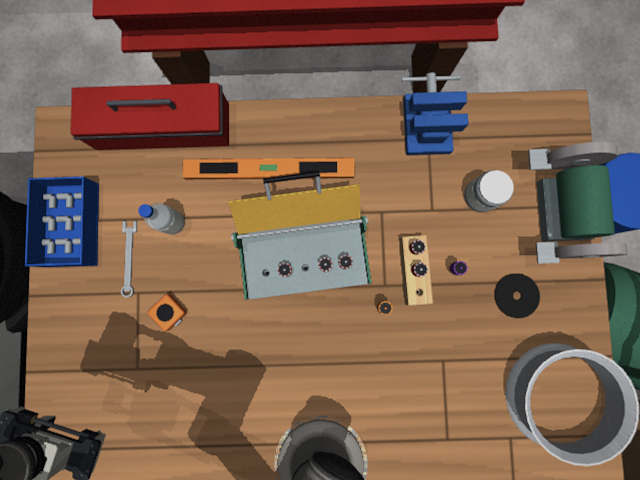

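View pics/scene0.png

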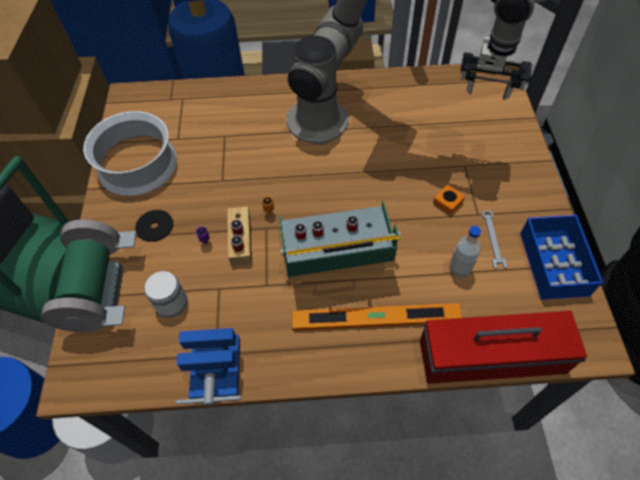

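Top view: the block at about (418,270) holds two red saws at (417,247) and (420,269), with an empty hole at (420,293). The loose look-alikes are purple at (458,268) and orange at (385,307). The rack's empty pockets show at (266,272) and (305,267), and its saws at (285,269), (325,263) and (345,261). Only the two saws in the block are the spares. I'll confirm that in an enlarged crop and measure.

```bash
python3 - <<'E'
from h import *
d=np.load("top0.npz"); f,K,V=d["f"],d["K"],d["V"]
c=f[165:320,225:475]; save("crop.png",cv2.resize(c,None,fx=3.2,fy=3.2,interpolation=cv2.INTER_CUBIC))
s=f.copy(); 
for nm,lo,hi,a in(("red",(0,120,60),(6,255,255),10),("red2",(172,100,50),(180,255,255),10),("dark",(0,0,0),(180,255,60),10),("yellow",(20,120,80),(30,255,255),300),("wood",(12,40,170),(25,125,255),200),("grey",(70,5,90),(110,60,220),600)):
    b,m=blobs(f,lo,hi,a)
    for x,st in b:
        if 225<x[0]<475 and 165<x[1]<320: print(nm,x,st)
# lines: predicted rack: fit from hole guesses
for u,v,z in((266,272.5,45),(305,267.5,45),(420,292.5,50),(420,268.5,86),(417,247,86),(285,269,81),(325,263.5,81),(345,261,81)):
    print((u,v),onz(K,V,u,v,z).round(1))
E
```

```text
dark [306.3, 171.0] [263, 162, 74, 22, 664]
dark [466.0, 198.6] [465, 190, 5, 16, 22]
dark [361.7, 227.6] [360, 223, 5, 11, 34]
dark [240.0, 246.3] [237, 239, 7, 25, 65]
dark [402.4, 260.7] [400, 238, 6, 50, 86]
dark [411.2, 248.5] [410, 243, 5, 11, 17]
dark [418.4, 246.4] [413, 242, 11, 10, 73]
dark [345.4, 261.3] [341, 257, 10, 10, 71]
dark [324.8, 263.9] [320, 259, 10, 11, 70]
dark [452.1, 268.3] [450, 262, 7, 13, 36]
dark [460.1, 267.5] [456, 263, 10, 10, 72]
dark [284.0, 269.3] [279, 265, 11, 10, 73]
dark [412.9, 269.8] [412, 265, 4, 11, 17]
dark [420.5, 269.0] [416, 264, 10, 11, 74]
dark [405.9, 297.2] [405, 289, 3, 15, 23]
dark [385.2, 307.7] [381, 303, 10, 10, 67]
yellow [296.1, 208.7] [228, 185, 133, 49, 4253]
wood [398.6, 204.9] [361, 196, 69, 14, 449]
wood [447.9, 201.6] [434, 196, 32, 12, 246]
wood [435.3, 265.5] [403, 235, 116, 71, 1906]
grey [303.0, 258.0] [237, 219, 131, 80, 7271]
(266, 272.5) [476.4 121.3  45. ]
(305, 267.5) [486.   23.4  45. ]
(420, 292.5) [ 415.8 -259.5   50. ]
(420, 268.5) [ 473.9 -254.5   86. ]
(417, 247) [ 526. -250.   86.]
(285, 269) [482.3  71.   81. ]
(325, 263.5) [492.8 -26.4  81. ]
(345, 261) [497.5 -75.   81. ]
```

View pics/crop.png

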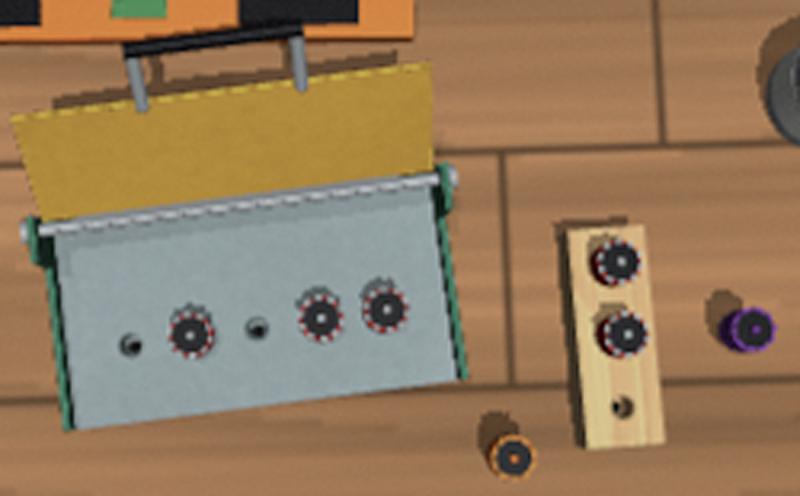

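The crop confirms it: the two saws on the pale block, at crop (617,262) and (625,333), have red rims like those in the rack. The purple one at (750,330) and the orange one at (513,457) stand loose on the bench. Pockets 2 and 4 are empty, at crop (257,327) and (131,345). I'm moving towards the block now.

```bash
python3 -m handwheel '[{"rz":-0.137},{"rz":-0.137},{"rz":-0.137},{"dx":-20,"dy":-36},{"dx":-25,"dy":-40},{"dx":-25,"dy":-40},{"dx":-25,"dy":-40},{"dx":-25,"dy":-40},{"dx":-25,"dy":-40},{"dx":-25,"dy":-40}]'; python3 -m handwheel '[{"dx":-25,"dy":-40},{"dx":-25,"dy":-40},{"dx":-9,"dy":-40},{"dx":-4,"dy":-42},{"dx":-4,"dy":-42},{"dx":-4,"dy":-42},{"dx":-4,"dy":-42},{"dx":-4,"dy":-42},{"dx":-4,"dy":-42},{"claw":60}]'; python3 -c "
from h import *
c=bot.capture('wrist');print(np.round(c['mount'],3).tolist(),c['camera_matrix'])"
```

```text
[[0.0, -0.955, -0.297, 81.046], [1.0, 0.0, 0.0, 1.422], [0.0, -0.297, 0.955, -157.806], [0.0, 0.0, 0.0, 1.0]] [[388.48696554   0.         316.31782598]
 [  0.         388.48696554 239.4311245 ]
 [  0.           0.           1.        ]]invalid input at $[0]: expected keys claw, dx, dy, dz, rx, ry, rz
invalid input at $[0]: expected keys claw, dx, dy, dz, rx, ry, rz
```

```bash
python3 -m handwheel '[{"claw":60,"dx":0,"dy":0,"dz":0,"rx":0,"ry":0,"rz":-0.137},{"claw":60,"dx":0,"dy":0,"dz":0,"rx":0,"ry":0,"rz":-0.137},{"claw":60,"dx":0,"dy":0,"dz":0,"rx":0,"ry":0,"rz":-0.137},{"claw":60,"dx":-20,"dy":-36,"dz":0,"rx":0,"ry":0,"rz":0},{"claw":60,"dx":-25,"dy":-40,"dz":0,"rx":0,"ry":0,"rz":0},{"claw":60,"dx":-25,"dy":-40,"dz":0,"rx":0,"ry":0,"rz":0},{"claw":60,"dx":-25,"dy":-40,"dz":0,"rx":0,"ry":0,"rz":0},{"claw":60,"dx":-25,"dy":-40,"dz":0,"rx":0,"ry":0,"rz":0},{"claw":60,"dx":-25,"dy":-40,"dz":0,"rx":0,"ry":0,"rz":0},{"claw":60,"dx":-25,"dy":-40,"dz":0,"rx":0,"ry":0,"rz":0}]'; python3 -m handwheel '[{"claw":60,"dx":-25,"dy":-40,"dz":0,"rx":0,"ry":0,"rz":0},{"claw":60,"dx":-25,"dy":-40,"dz":0,"rx":0,"ry":0,"rz":0},{"claw":60,"dx":-9,"dy":-40,"dz":0,"rx":0,"ry":0,"rz":0},{"claw":60,"dx":-4,"dy":-42,"dz":0,"rx":0,"ry":0,"rz":0},{"claw":60,"dx":-4,"dy":-42,"dz":0,"rx":0,"ry":0,"rz":0},{"claw":60,"dx":-4,"dy":-42,"dz":0,"rx":0,"ry":0,"rz":0},{"claw":60,"dx":-4,"dy":-42,"dz":0,"rx":0,"ry":0,"rz":0},{"claw":60,"dx":-4,"dy":-42,"dz":0,"rx":0,"ry":0,"rz":0},{"claw":60,"dx":-4,"dy":-42,"dz":0,"rx":0,"ry":0,"rz":0},{"claw":60,"dx":0,"dy":0,"dz":0,"rx":0,"ry":0,"rz":0}]'
```

```text
time: 1.15
tool_pos: [360.6, 236.6, 226.8]
tcp_rot: [3.141, 0.0, -3.052]
contact_force: [0.1, 0.3, -0.3]
grip_width: 60.1
time: 2.15
tool_pos: [476.3, -129.2, 226.2]
tcp_rot: [-3.14, 0.0, -3.057]
contact_force: [-0.5, 1.3, -1.0]
grip_width: 60.0
```

```bash
python3 -m handwheel '[{"claw":60,"dx":-5,"dy":-42,"dz":0,"rx":0,"ry":0,"rz":0},{"claw":60,"dx":-5,"dy":-42,"dz":0,"rx":0,"ry":0,"rz":0},{"claw":60,"dx":-4,"dy":-42,"dz":0,"rx":0,"ry":0,"rz":0},{"claw":60,"dx":0,"dy":0,"dz":0,"rx":0,"ry":0,"rz":0},{"claw":60,"dx":0,"dy":0,"dz":0,"rx":0,"ry":0,"rz":0}]'; python3 - <<'E'
from h import *
f,K,V=cap("wrist"); np.savez("w1.npz",f=f,K=K,V=V)
for p in((473.9,-254.5,89),(526,-250,89),(415.8,-259.5,50)): print(proj(K,V,p).round(0))
for nm,lo,hi,a in(("red",(0,120,60),(8,255,255),40),("red2",(172,100,50),(180,255,255),40),("dark",(0,0,0),(180,255,60),60)):
    for x,st in blobs(f,lo,hi,a)[0]: print(nm,x,st)
save("w1.png",f)
E
```

```text
time: 2.65
tool_pos: [500.6, -248.8, 226.0]
tcp_rot: [3.14, -0.001, -3.054]
contact_force: [-0.4, 1.1, -0.9]
grip_width: 60.2
[310. 192.]
[310. 256.]
[310. 112.]
red [309.2, 170.7] [293, 165, 35, 17, 169]
red [505.6, 223.7] [490, 209, 40, 36, 508]
red [566.6, 223.1] [545, 209, 48, 43, 677]
red [309.0, 236.9] [290, 227, 38, 24, 435]
red2 [510.4, 221.5] [500, 210, 20, 22, 100]
red2 [556.8, 234.6] [547, 222, 21, 26, 156]
dark [42.3, 70.2] [0, 0, 96, 137, 10075]
dark [182.4, 175.0] [170, 161, 31, 31, 471]
dark [591.2, 237.1] [573, 221, 35, 33, 610]
dark [527.1, 236.0] [511, 222, 35, 32, 602]
dark [399.3, 325.5] [381, 288, 73, 59, 1143]
dark [237.8, 324.9] [220, 298, 30, 46, 783]
dark [274.8, 426.4] [0, 307, 640, 173, 37999]
dark [517.7, 348.1] [434, 306, 206, 109, 9518]
dark [196.6, 342.7] [180, 342, 36, 4, 69]
dark [226.6, 384.2] [222, 378, 12, 15, 129]
dark [231.4, 468.5] [220, 467, 24, 4, 95]
```

View pics/w1.png

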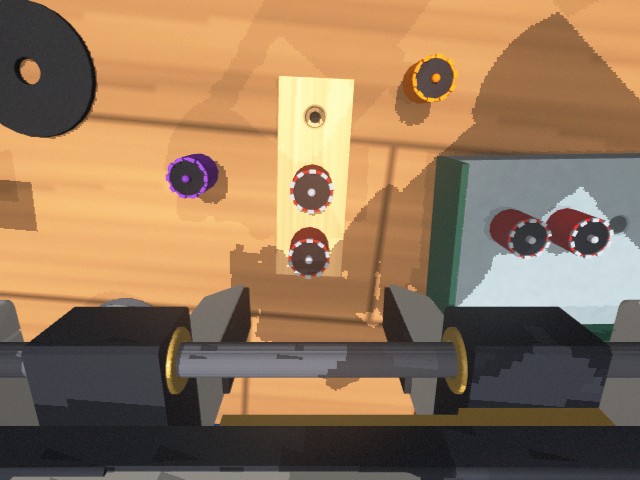

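Wrist view: the two spares' pilot tips are at (311,191) and (309,259), and the block's empty hole is at (315,117). The saw rims in the rack show at right, (531,238) and (594,238).

```bash
python3 - <<'E'
from h import *
d=np.load("w1.npz"); K,V=d["K"],d["V"]
for u,v,z in((311,191.5,95),(309,259.5,95),(312,190,89),(309,257,89),(315,117,50),(594,239,90),(530.5,240,90)): print((u,v),onz(K,V,u,v,z).round(1))
# joint check top + wrist rim triangulation
t=np.load("top0.npz")
for a,b in(((311,191.5),(420.3,269)),((309,259.5),(418,246.7))):
    o1,d1=ray(K,V,*a); o2,d2=ray(t["K"],t["V"],*b)
    s=np.linalg.lstsq(np.c_[d1,-d2],o2-o1,rcond=None)[0]; print("tri",(o1+d1*s[0]).round(1),(o2+d2*s[1]).round(1))
E
```

```text
(311, 191.5) [ 472.6 -253.6   95. ]
(309, 259.5) [ 526.8 -250.7   95. ]
(312, 190) [ 472.5 -253.    89. ]
(309, 257) [ 526.9 -250.8   89. ]
(315, 117) [ 419.1 -255.4   50. ]
(594, 239) [491.7 -27.   90. ]
(530.5, 240) [496.9 -77.   90. ]
tri [ 472.8 -253.6   93.9] [ 472.5 -253.4   93.8]
tri [ 526.3 -250.7   96.5] [ 525.9 -250.1   96.3]
```

```bash
python3 -m handwheel '[{"claw":60,"dx":-25.7,"dy":-4,"dz":30,"rx":0,"ry":0,"rz":0},{"claw":60,"dx":0,"dy":0,"dz":40,"rx":0,"ry":0,"rz":0},{"claw":60,"dx":0,"dy":0,"dz":40,"rx":0,"ry":0,"rz":0},{"claw":60,"dx":0,"dy":0,"dz":35,"rx":0,"ry":0,"rz":0},{"claw":60,"dx":0,"dy":0,"dz":17,"rx":0,"ry":0,"rz":0},{"claw":60,"dx":0,"dy":0,"dz":0,"rx":0,"ry":0,"rz":0},{"claw":60,"dx":0,"dy":0,"dz":0,"rx":0,"ry":0,"rz":0}]'; python3 -m handwheel '[{"claw":20,"dx":0,"dy":0,"dz":0,"rx":0,"ry":0,"rz":0},{"claw":20,"dx":0,"dy":0,"dz":0,"rx":0,"ry":0,"rz":0},{"claw":20,"dx":0,"dy":0,"dz":0,"rx":0,"ry":0,"rz":0},{"claw":20,"dx":0,"dy":0,"dz":0,"rx":0,"ry":0,"rz":0},{"claw":20,"dx":0,"dy":0,"dz":0,"rx":0,"ry":0,"rz":0}]'
```

```text
time: 3.4
tool_pos: [527.3, -249.7, 65.5]
tcp_rot: [-3.141, 0.001, -3.051]
contact_force: [0.5, 0.5, 0.2]
grip_width: 60.0
time: 3.9
tool_pos: [527.2, -251.0, 65.4]
tcp_rot: [-3.141, 0.001, -3.053]
contact_force: [0.1, 1.1, 4.5]
grip_width: 33.6
```

```bash
python3 -m handwheel '[{"claw":20,"dx":0,"dy":0,"dz":-30,"rx":0,"ry":0,"rz":0},{"claw":20,"dx":0,"dy":0,"dz":-40,"rx":0,"ry":0,"rz":0},{"claw":20,"dx":0,"dy":0,"dz":-40,"rx":0,"ry":0,"rz":0},{"claw":20,"dx":0,"dy":0,"dz":-40,"rx":0,"ry":0,"rz":0},{"claw":20,"dx":4,"dy":30,"dz":-10,"rx":0,"ry":0,"rz":0},{"claw":20,"dx":5.5,"dy":45,"dz":0,"rx":0,"ry":0,"rz":0},{"claw":20,"dx":5.5,"dy":45,"dz":0,"rx":0,"ry":0,"rz":0},{"claw":20,"dx":5.5,"dy":45,"dz":0,"rx":0,"ry":0,"rz":0},{"claw":20,"dx":5.5,"dy":45,"dz":0,"rx":0,"ry":0,"rz":0}]'; python3 -m handwheel '[{"claw":20,"dx":0,"dy":0,"dz":0,"rx":0,"ry":0,"rz":0.1413},{"claw":20,"dx":0,"dy":0,"dz":0,"rx":0,"ry":0,"rz":0.1413},{"claw":20,"dx":0,"dy":0,"dz":0,"rx":0,"ry":0,"rz":0.1413},{"claw":20,"dx":0,"dy":0,"dz":0,"rx":0,"ry":0,"rz":0.1413},{"claw":20,"dx":0,"dy":0,"dz":0,"rx":0,"ry":0,"rz":0.1413},{"claw":20,"dx":0,"dy":0,"dz":0,"rx":0,"ry":0,"rz":0.1413},{"claw":20,"dx":0,"dy":0,"dz":0,"rx":0,"ry":0,"rz":0.1413},{"claw":20,"dx":0,"dy":0,"dz":0,"rx":0,"ry":0,"rz":0.1413},{"claw":20,"dx":0,"dy":0,"dz":0,"rx":0,"ry":0,"rz":0.1413},{"claw":20,"dx":0,"dy":0,"dz":0,"rx":0,"ry":0,"rz":0.1413}]';  python3 -m handwheel '[{"claw":20,"dx":0,"dy":0,"dz":0,"rx":0,"ry":0,"rz":0.1413},{"claw":20,"dx":0,"dy":0,"dz":0,"rx":0,"ry":0,"rz":0},{"claw":20,"dx":0,"dy":0,"dz":0,"rx":0,"ry":0,"rz":0}]'; python3 - <<'E'
from h import *
f,K,V=cap("wrist"); np.savez("w2.npz",f=f,K=K,V=V); save("w2.png",f)
for p in((486,23.4,45),(476.4,121.5,45)): print(proj(K,V,p).round(0))
E
```

```text
time: 4.8
tool_pos: [481.4, -42.3, 224.6]
tcp_rot: [3.141, -0.0, -3.053]
contact_force: [0.5, 0.2, -0.6]
grip_width: 33.2
time: 5.8
tool_pos: [482.0, -43.9, 224.5]
tcp_rot: [-3.141, -0.0, 1.812]
contact_force: [-0.1, -0.8, -1.1]
grip_width: 33.3
time: 6.1
tool_pos: [482.1, -43.9, 224.6]
tcp_rot: [-3.141, -0.0, 1.68]
contact_force: [0.0, 0.2, -0.8]
grip_width: 33.0
[329. 138.]
[332.   5.]
```

View pics/w2.png

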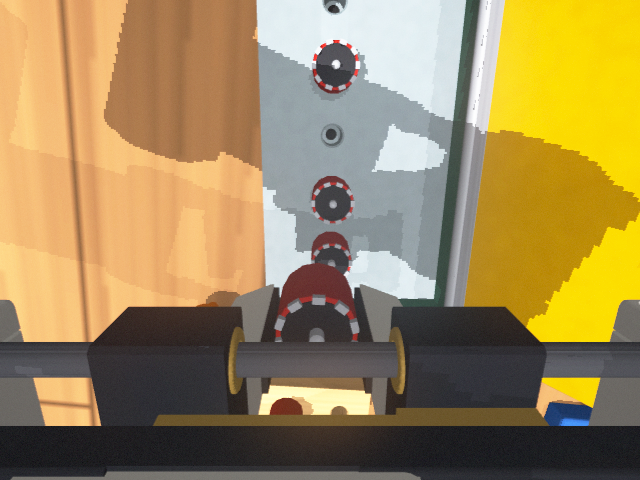

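The wrist view shows the saw held straight. Pocket 2 is at (331.5,134), pocket 4 at (334,4), and the saw in pocket 3 has its pilot at (336,64).

```bash
python3 - <<'E'
from h import *
d=np.load("w2.npz"); f,K,V=d["f"],d["K"],d["V"]
for u,v,z in((331.5,134,45),(334,4,45),(336,64,90),(333,204,90)): print((u,v),onz(K,V,u,v,z).round(1))
g=cv2.medianBlur(cv2.cvtColor(f[110:160,305:360],cv2.COLOR_RGB2GRAY),3)
print(cv2.HoughCircles(g,cv2.HOUGH_GRADIENT,1,20,param1=80,param2=12,minRadius=6,maxRadius=14)+np.array([305,110,0]))
# hinge tube direction : bright strip right of green
h,w=f.shape[:2]
for v in(20,80,140,200,260,290):
    r=f[v].astype(int); yel=[u for u in range(440,600) if r[u,0]-r[u,2]>60][:1]; print(v,yel)
E
```

```text
(331.5, 134) [487.4  26.8  45. ]
(334, 4) [477.7 122.4  45. ]
(336, 64) [483.  75.  90.]
(333, 204) [493.  -23.1  90. ]
[[[329.5        134.5          9.60000038]]]
20 [502]
80 [494]
140 [486]
200 [478]
260 [470]
290 [466]
```

```bash
python3 - <<'E'
from h import *
d=np.load("w2.npz"); f,K,V=d["f"],d["K"],d["V"]
# held pilot tip & rim, grasp centred
print("pilot pred",proj(K,V,[482.1,-43.9,224.6+29.6]).round(1),"rim",proj(K,V,[482.1,-43.9,224.6+23.6]).round(1))
s=np.load("scene0.npz"); g,K2,V2=s["f"],s["K"],s["V"]
for nm,p in(("p4",(476.4,121.7,45)),("p2",(486.5,24,45))): print(nm,proj(K2,V2,p).round(1))
for lo,hi in(((0,0,0),(180,255,55)),):
    for x,st in blobs(g,lo,hi,8)[0]:
        if 225<x[0]<400 and 205<x[1]<265: print(x,st,onz(K2,V2,*x,84).round(1))
c=f[300:360,270:370]; 
b,m=blobs(f,(0,0,110),(180,45,255),5)
print([x for x in b if 290<x[0][0]<345 and 285<x[0][1]<350])
E
```

```text
pilot pred [315.2 346.1] rim [315.3 337.5]
p4 [367.9 223.1]
p2 [334.6 228.1]
[352.2, 220.2] [349, 218, 8, 5, 25] [489.4  73.7  84. ]
[236.1, 224.1] [233, 221, 7, 6, 25] [ 477.5 -254.2   84. ]
[317.5, 225.2] [314, 222, 8, 7, 28] [498.8 -25.1  84. ]
[299.7, 227.9] [296, 225, 8, 6, 25] [504.1 -75.4  84. ]
[351.8, 228.1] [348, 225, 9, 6, 34] [516.   70.1  84. ]
[238.5, 231.1] [234, 228, 8, 6, 25] [ 501.7 -246.9   84. ]
[318.1, 233.4] [314, 231, 9, 6, 34] [526.4 -25.   84. ]
[300.7, 236.1] [297, 234, 8, 5, 31] [531.7 -73.7  84. ]
[236.1, 240.2] [232, 237, 9, 7, 32] [ 531.5 -252.9   84. ]
[394.2, 242.4] [392, 240, 5, 6, 20] [571.8 181.8  84. ]
[348.1, 246.9] [324, 242, 49, 10, 144] [576.7  54.3  84. ]
[238.6, 247.8] [234, 245, 9, 6, 32] [ 556.8 -245.4   84. ]
[340.4, 262.0] [286, 248, 110, 29, 1438] [622.6  29.5  84. ]
[([318.1, 300.8], [312, 297, 13, 8, 94]), ([294.4, 306.5], [288, 301, 14, 12, 95]), ([341.4, 308.7], [335, 303, 14, 13, 98]), ([316.4, 338.4], [309, 335, 15, 7, 87])]
```

```bash
python3 -m handwheel '[{"claw":20,"dx":33.6,"dy":6.1,"dz":0,"rx":0,"ry":0,"rz":0},{"claw":20,"dx":33.7,"dy":6.2,"dz":0,"rx":0,"ry":0,"rz":0},{"claw":20,"dx":0,"dy":0,"dz":40,"rx":0,"ry":0,"rz":0},{"claw":20,"dx":0,"dy":0,"dz":40,"rx":0,"ry":0,"rz":0},{"claw":20,"dx":0,"dy":0,"dz":30,"rx":0,"ry":0,"rz":0},{"claw":20,"dx":0,"dy":0,"dz":20,"rx":0,"ry":0,"rz":0},{"claw":20,"dx":0,"dy":0,"dz":0,"rx":0,"ry":0,"rz":0},{"claw":20,"dx":0,"dy":0,"dz":0,"rx":0,"ry":0,"rz":0}]';python3 - <<'E'
from h import *
d=np.load("w2.npz"); f,K,V=d["f"],d["K"],d["V"]
t=np.array([-.109,.994,0])
print(proj(K,V,np.array([482.1,-43.9,224.6+20.6])+17*t))
f,K,V=cap("wrist"); c=f[120:380,180:460]; save("w3.png",cv2.resize(c,None,fx=2.2,fy=2.2,interpolation=cv2.INTER_CUBIC))
o=bot.get_obs(); p=np.array(o["tool_pos"]); print(proj(K,V,[p[0],p[1],45]),proj(K,V,p+17*t+[0,0,-15.4]))
E
```

```text
time: 6.95
tool_pos: [487.7, 24.3, 95.1]
tcp_rot: [3.142, -0.0, 1.678]
contact_force: [0.1, 0.4, -0.1]
grip_width: 33.1
[315.26744502 294.73023438]
[316.57632357 268.54799587] [316.54298196 262.67132014]
```

View pics/w3.png

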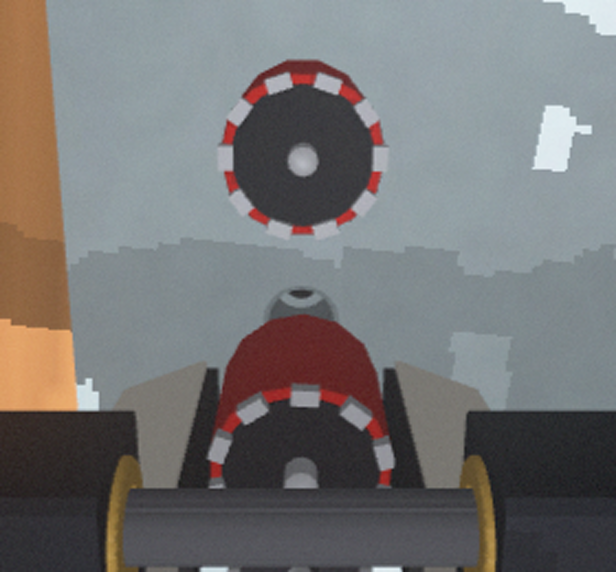

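The crop shows pocket 2's mouth just ahead of the held cup, with its far edge at crop (301,288). That puts it centred within about 1 mm, so I'll shift 1 mm and lower the saw.

```bash
python3 -m handwheel '[{"claw":20,"dx":1,"dy":-0.3,"dz":6,"rx":0,"ry":0,"rz":0},{"claw":20,"dx":0,"dy":0,"dz":8,"rx":0,"ry":0,"rz":0},{"claw":20,"dx":0,"dy":0,"dz":8,"rx":0,"ry":0,"rz":0},{"claw":20,"dx":0,"dy":0,"dz":0,"rx":0,"ry":0,"rz":0}]'; python3 -m handwheel '[{"claw":20,"dx":0,"dy":0,"dz":8,"rx":0,"ry":0,"rz":0},{"claw":20,"dx":0,"dy":0,"dz":4,"rx":0,"ry":0,"rz":0},{"claw":20,"dx":0,"dy":0,"dz":0,"rx":0,"ry":0,"rz":0},{"claw":20,"dx":0,"dy":0,"dz":0,"rx":0,"ry":0,"rz":0}]'
```

```text
time: 7.4
tool_pos: [486.2, 25.4, 71.6]
tcp_rot: [-3.14, -0.001, 1.677]
contact_force: [0.6, 0.5, -1.3]
grip_width: 33.0
time: 7.8
tool_pos: [487.0, 25.3, 60.5]
tcp_rot: [-3.141, -0.0, 1.677]
contact_force: [0.7, 0.0, -0.9]
grip_width: 33.3
```

```bash
python3 -m handwheel '[{"claw":58,"dx":0,"dy":0,"dz":0,"rx":0,"ry":0,"rz":0},{"claw":58,"dx":0,"dy":0,"dz":0,"rx":0,"ry":0,"rz":0},{"claw":58,"dx":0,"dy":0,"dz":0,"rx":0,"ry":0,"rz":0},{"claw":58,"dx":0,"dy":0,"dz":-30,"rx":0,"ry":0,"rz":0},{"claw":58,"dx":0,"dy":0,"dz":-40,"rx":0,"ry":0,"rz":0},{"claw":58,"dx":0,"dy":0,"dz":-40,"rx":0,"ry":0,"rz":0},{"claw":58,"dx":-30,"dy":0,"dz":-40,"rx":0,"ry":0,"rz":0},{"claw":58,"dx":-40,"dy":0,"dz":-15,"rx":0,"ry":0,"rz":0},{"claw":58,"dx":-40,"dy":0,"dz":0,"rx":0,"ry":0,"rz":0},{"claw":58,"dx":0,"dy":0,"dz":0,"rx":0,"ry":0,"rz":0}]'; python3 - <<'E'
from h import *
f,K,V=cap("wrist"); save("w4.png",f[0:300,200:450])
for x in ((486.5,25,90),(491.7,-26,90)): print(proj(K,V,x).round(0))
E
python3 -m handwheel '[{"claw":60,"dx":-40,"dy":-8,"dz":0,"rx":0,"ry":0,"rz":0},{"claw":60,"dx":-40,"dy":-8,"dz":0,"rx":0,"ry":0,"rz":0},{"claw":60,"dx":-40,"dy":-8,"dz":0,"rx":0,"ry":0,"rz":0},{"claw":60,"dx":0,"dy":0,"dz":0,"rx":0,"ry":0,"rz":-0.1413},{"claw":60,"dx":0,"dy":0,"dz":0,"rx":0,"ry":0,"rz":-0.1413},{"claw":60,"dx":0,"dy":0,"dz":0,"rx":0,"ry":0,"rz":-0.1413},{"claw":60,"dx":0,"dy":0,"dz":0,"rx":0,"ry":0,"rz":-0.1413},{"claw":60,"dx":0,"dy":0,"dz":0,"rx":0,"ry":0,"rz":-0.1413},{"claw":60,"dx":0,"dy":0,"dz":0,"rx":0,"ry":0,"rz":-0.1413},{"claw":60,"dx":0,"dy":0,"dz":0,"rx":0,"ry":0,"rz":-0.1413}]'
python3 -m handwheel '[{"claw":60,"dx":0,"dy":0,"dz":0,"rx":0,"ry":0,"rz":-0.1413},{"claw":60,"dx":0,"dy":0,"dz":0,"rx":0,"ry":0,"rz":-0.1413},{"claw":60,"dx":0,"dy":0,"dz":0,"rx":0,"ry":0,"rz":-0.1413},{"claw":60,"dx":0,"dy":0,"dz":0,"rx":0,"ry":0,"rz":-0.1413},{"claw":60,"dx":0,"dy":0,"dz":0,"rx":0,"ry":0,"rz":0},{"claw":60,"dx":0,"dy":0,"dz":0,"rx":0,"ry":0,"rz":0}]'
```

```text
time: 8.8
tool_pos: [499.2, -88.1, 226.4]
tcp_rot: [3.14, 0.002, 1.672]
contact_force: [-0.2, 1.0, -0.6]
grip_width: 57.8
[314.  70.]
[314. 146.]
time: 9.85
tool_pos: [487.4, -204.4, 225.2]
tcp_rot: [3.141, -0.001, 2.673]
contact_force: [-0.4, -0.7, 0.5]
grip_width: 59.8
time: 10.45
tool_pos: [487.4, -205.0, 225.4]
tcp_rot: [3.141, -0.0, -3.055]
contact_force: [0.2, 1.0, 0.4]
grip_width: 60.4
```

View pics/w4.png

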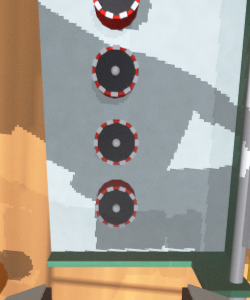

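Pocket 2 now holds a saw at (115,71), upright and in line with the others. Next, the second spare.

```bash
python3 -m handwheel '[{"claw":60,"dx":18.9,"dy":-45,"dz":0,"rx":0,"ry":0,"rz":0},{"claw":60,"dx":0,"dy":-2,"dz":40,"rx":0,"ry":0,"rz":0},{"claw":60,"dx":0,"dy":0,"dz":40,"rx":0,"ry":0,"rz":0},{"claw":60,"dx":0,"dy":0,"dz":40,"rx":0,"ry":0,"rz":0},{"claw":60,"dx":0,"dy":0,"dz":28,"rx":0,"ry":0,"rz":0},{"claw":60,"dx":0,"dy":0,"dz":12,"rx":0,"ry":0,"rz":0},{"claw":60,"dx":0,"dy":0,"dz":0,"rx":0,"ry":0,"rz":0},{"claw":60,"dx":0,"dy":0,"dz":0,"rx":0,"ry":0,"rz":0}]'; python3 -m handwheel '[{"claw":20,"dx":0,"dy":0,"dz":0,"rx":0,"ry":0,"rz":0},{"claw":20,"dx":0,"dy":0,"dz":0,"rx":0,"ry":0,"rz":0},{"claw":20,"dx":0,"dy":0,"dz":0,"rx":0,"ry":0,"rz":0},{"claw":20,"dx":0,"dy":0,"dz":0,"rx":0,"ry":0,"rz":0},{"claw":20,"dx":0,"dy":0,"dz":0,"rx":0,"ry":0,"rz":0}]'
```

```text
time: 11.25
tool_pos: [473.6, -254.8, 66.8]
tcp_rot: [-3.14, 0.001, -3.053]
contact_force: [0.5, -0.1, 0.0]
grip_width: 60.0
time: 11.75
tool_pos: [473.0, -254.6, 66.3]
tcp_rot: [-3.141, 0.001, -3.052]
contact_force: [-1.4, 0.1, 4.4]
grip_width: 33.2
```

```bash
python3 -m handwheel '[{"claw":20,"dx":0,"dy":0,"dz":-30,"rx":0,"ry":0,"rz":0},{"claw":20,"dx":0,"dy":0,"dz":-40,"rx":0,"ry":0,"rz":0},{"claw":20,"dx":0,"dy":0,"dz":-40,"rx":0,"ry":0,"rz":0},{"claw":20,"dx":0,"dy":0,"dz":-40,"rx":0,"ry":0,"rz":0},{"claw":20,"dx":-4,"dy":35,"dz":-10,"rx":0,"ry":0,"rz":0},{"claw":20,"dx":-4,"dy":43,"dz":0,"rx":0,"ry":0,"rz":0},{"claw":20,"dx":-4,"dy":43,"dz":0,"rx":0,"ry":0,"rz":0},{"claw":20,"dx":-4,"dy":43,"dz":0,"rx":0,"ry":0,"rz":0},{"claw":20,"dx":-4,"dy":43,"dz":0,"rx":0,"ry":0,"rz":0},{"claw":20,"dx":-4,"dy":43,"dz":0,"rx":0,"ry":0,"rz":0}]'; python3 -m handwheel '[{"claw":20,"dx":-4,"dy":43,"dz":0,"rx":0,"ry":0,"rz":0},{"claw":20,"dx":-4,"dy":43,"dz":0,"rx":0,"ry":0,"rz":0},{"claw":20,"dx":-4,"dy":40,"dz":0,"rx":0,"ry":0,"rz":0},{"claw":20,"dx":0,"dy":0,"dz":0,"rx":0,"ry":0,"rz":0.1413},{"claw":20,"dx":0,"dy":0,"dz":0,"rx":0,"ry":0,"rz":0.1413},{"claw":20,"dx":0,"dy":0,"dz":0,"rx":0,"ry":0,"rz":0.1413},{"claw":20,"dx":0,"dy":0,"dz":0,"rx":0,"ry":0,"rz":0.1413},{"claw":20,"dx":0,"dy":0,"dz":0,"rx":0,"ry":0,"rz":0.1413},{"claw":20,"dx":0,"dy":0,"dz":0,"rx":0,"ry":0,"rz":0.1413},{"claw":20,"dx":0,"dy":0,"dz":0,"rx":0,"ry":0,"rz":0.1413}]';  python3 -m handwheel '[{"claw":20,"dx":0,"dy":0,"dz":0,"rx":0,"ry":0,"rz":0.1413},{"claw":20,"dx":0,"dy":0,"dz":0,"rx":0,"ry":0,"rz":0.1413},{"claw":20,"dx":0,"dy":0,"dz":0,"rx":0,"ry":0,"rz":0.1413},{"claw":20,"dx":0,"dy":0,"dz":0,"rx":0,"ry":0,"rz":0.1413},{"claw":20,"dx":0,"dy":0,"dz":0,"rx":0,"ry":0,"rz":0},{"claw":20,"dx":0,"dy":0,"dz":0,"rx":0,"ry":0,"rz":0}]'
```

```text
time: 12.75
tool_pos: [473.9, -1.7, 225.7]
tcp_rot: [3.141, -0.0, -3.053]
contact_force: [0.6, -0.6, -0.4]
grip_width: 33.1
time: 13.75
tool_pos: [474.9, 123.2, 225.5]
tcp_rot: [-3.141, -0.0, 2.236]
contact_force: [0.3, 0.1, -1.2]
grip_width: 33.2
time: 14.35
tool_pos: [475.0, 123.2, 225.6]
tcp_rot: [-3.141, -0.0, 1.68]
contact_force: [-0.0, -0.3, -0.2]
grip_width: 33.0
```

```bash
python3 -m handwheel '[{"claw":20,"dx":0.9,"dy":1.6,"dz":35,"rx":0,"ry":0,"rz":0},{"claw":20,"dx":0,"dy":0,"dz":40,"rx":0,"ry":0,"rz":0},{"claw":20,"dx":0,"dy":0,"dz":35,"rx":0,"ry":0,"rz":0},{"claw":20,"dx":0,"dy":0,"dz":20,"rx":0,"ry":0,"rz":0},{"claw":20,"dx":0,"dy":0,"dz":0,"rx":0,"ry":0,"rz":0},{"claw":20,"dx":0,"dy":0,"dz":0,"rx":0,"ry":0,"rz":0}]';python3 - <<'E'
from h import *
f,K,V=cap("wrist"); c=f[120:380,180:460]; save("w5.png",cv2.resize(c,None,fx=2.2,fy=2.2,interpolation=cv2.INTER_CUBIC))
t=np.array([-.109,.994,0])
o=bot.get_obs(); p=np.array(o["tool_pos"])
S=lambda q:((q-[180,120])*2.2).round(0)
print("axis@45",S(proj(K,V,[p[0],p[1],45])),"mouth far edge",S(proj(K,V,[p[0],p[1],45]+9*t)),"cup",S(proj(K,V,p+17*t+[0,0,-16])))
E
```

```text
time: 14.95
tool_pos: [477.0, 124.3, 96.2]
tcp_rot: [3.141, -0.0, 1.678]
contact_force: [-1.0, 0.5, -0.1]
grip_width: 33.1
axis@45 [300. 325.] mouth far edge [300. 293.] cup [300. 312.]
```

View pics/w5.png

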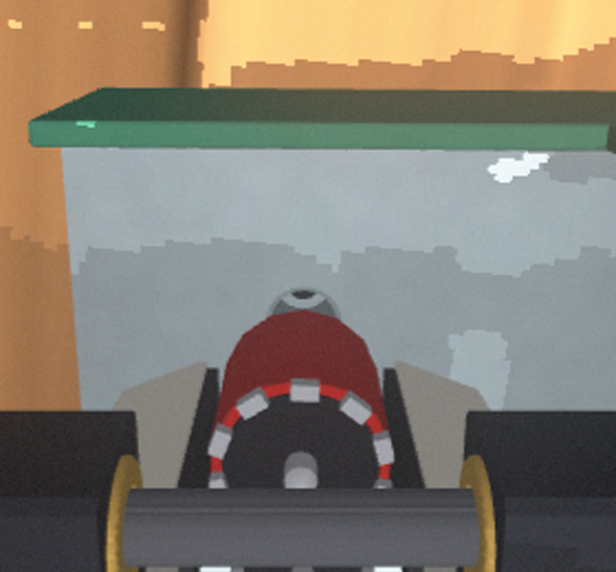

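The mouth's far edge is at (303,289) and the cup edge at 311, so the fit is within about 1 mm. I'll shift slightly and lower.

```bash
python3 -m handwheel '[{"claw":20,"dx":0.8,"dy":0.5,"dz":6,"rx":0,"ry":0,"rz":0},{"claw":20,"dx":0,"dy":0,"dz":8,"rx":0,"ry":0,"rz":0},{"claw":20,"dx":0,"dy":0,"dz":8,"rx":0,"ry":0,"rz":0},{"claw":20,"dx":0,"dy":0,"dz":8,"rx":0,"ry":0,"rz":0},{"claw":20,"dx":0,"dy":0,"dz":4.6,"rx":0,"ry":0,"rz":0},{"claw":20,"dx":0,"dy":0,"dz":0,"rx":0,"ry":0,"rz":0},{"claw":20,"dx":0,"dy":0,"dz":0,"rx":0,"ry":0,"rz":0}]'
```

```text
time: 15.7
tool_pos: [476.8, 125.2, 60.9]
tcp_rot: [-3.141, -0.0, 1.677]
contact_force: [-0.1, -0.8, 0.4]
grip_width: 33.3
```

```bash
python3 -m handwheel '[{"claw":58,"dx":0,"dy":0,"dz":0,"rx":0,"ry":0,"rz":0},{"claw":58,"dx":0,"dy":0,"dz":0,"rx":0,"ry":0,"rz":0},{"claw":58,"dx":0,"dy":0,"dz":0,"rx":0,"ry":0,"rz":0},{"claw":58,"dx":0,"dy":0,"dz":-30,"rx":0,"ry":0,"rz":0},{"claw":58,"dx":0,"dy":0,"dz":-45,"rx":0,"ry":0,"rz":0},{"claw":58,"dx":0,"dy":0,"dz":-45,"rx":0,"ry":0,"rz":0},{"claw":58,"dx":0,"dy":0,"dz":-45,"rx":0,"ry":0,"rz":0},{"claw":58,"dx":0,"dy":0,"dz":-45,"rx":0,"ry":0,"rz":0},{"claw":58,"dx":0,"dy":0,"dz":-35,"rx":0,"ry":0,"rz":0},{"claw":54,"dx":0,"dy":0,"dz":0,"rx":0,"ry":0,"rz":0}]'; python3 -m handwheel '[{"claw":54,"dx":-20.3,"dy":36.7,"dz":0,"rx":0,"ry":0,"rz":0},{"claw":54,"dx":-20.3,"dy":36.7,"dz":0,"rx":0,"ry":0,"rz":0},{"claw":54,"dx":-20.3,"dy":36.7,"dz":0,"rx":0,"ry":0,"rz":0},{"claw":54,"dx":-20.3,"dy":36.7,"dz":0,"rx":0,"ry":0,"rz":0},{"claw":54,"dx":-20.3,"dy":36.7,"dz":0,"rx":0,"ry":0,"rz":0},{"claw":54,"dx":0,"dy":0,"dz":0,"rx":0,"ry":0,"rz":0},{"claw":54,"dx":0,"dy":0,"dz":0,"rx":0,"ry":0,"rz":0}]'; python3 - <<'E'
from h import *
d=np.load("top0.npz"); print("bar top view",onz(d["K"],d["V"],291.6,176.9,246).round(1))
f,K,V=cap("wrist"); save("w6.png",f); np.savez("w6.npz",f=f,K=K,V=V)
for p in ((670.3,44,244),(676.4,-15.7,244),(664.2,103.7,244),(476.8,125.2,90)): print(proj(K,V,p).round(0))
E
```

```text
time: 16.7
tool_pos: [479.0, 125.4, 311.3]
tcp_rot: [3.131, -0.0, 1.677]
contact_force: [1.0, -0.1, 0.7]
grip_width: 55.4
time: 17.4
tool_pos: [670.3, 43.1, 303.5]
tcp_rot: [-3.138, -0.001, 1.676]
contact_force: [-1.0, 0.6, -0.8]
grip_width: 54.2
bar top view [669.1  41.  246. ]
[316. 261.]
[316. 349.]
[317. 159.]
[113.  96.]
```

View pics/w6.png

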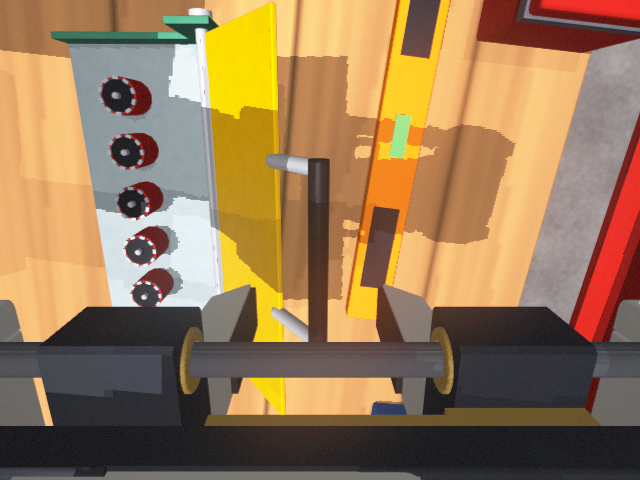

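The wrist view shows all five saws seated in line. The bar is centred at u=318 with its end at v=158 (159 predicted), so the rack frame holds. I'll descend and pinch it.

```bash
python3 -m handwheel '[{"claw":54,"dx":0,"dy":0.5,"dz":25,"rx":0,"ry":0,"rz":0},{"claw":54,"dx":0,"dy":0,"dz":28,"rx":0,"ry":0,"rz":0},{"claw":54,"dx":0,"dy":0,"dz":17,"rx":0,"ry":0,"rz":0},{"claw":54,"dx":0,"dy":0,"dz":8,"rx":0,"ry":0,"rz":0},{"claw":54,"dx":0,"dy":0,"dz":0,"rx":0,"ry":0,"rz":0},{"claw":54,"dx":0,"dy":0,"dz":0,"rx":0,"ry":0,"rz":0}]'; python3 -m handwheel '[{"claw":2,"dx":0,"dy":0,"dz":0,"rx":0,"ry":0,"rz":0},{"claw":2,"dx":0,"dy":0,"dz":0,"rx":0,"ry":0,"rz":0},{"claw":2,"dx":0,"dy":0,"dz":0,"rx":0,"ry":0,"rz":0},{"claw":2,"dx":0,"dy":0,"dz":0,"rx":0,"ry":0,"rz":0},{"claw":2,"dx":0,"dy":0,"dz":0,"rx":0,"ry":0,"rz":0},{"claw":2,"dx":0,"dy":0,"dz":0,"rx":0,"ry":0,"rz":0}]'; python3 - <<'E'
import numpy as np
a=np.linspace(2.2,np.pi/2,13); p=160*np.c_[np.cos(a),np.sin(a)]; print((-np.diff(p,axis=0)).round(1).tolist()) # [-,- ] -> toward robot +, dz
E
```

```text
time: 18.05
tool_pos: [670.8, 44.0, 229.9]
tcp_rot: [3.139, 0.0, 1.677]
contact_force: [0.9, -0.1, 0.0]
grip_width: 53.8
time: 18.65
tool_pos: [670.8, 43.6, 228.2]
tcp_rot: [3.141, -0.0, 1.676]
contact_force: [0.8, 0.3, -1.5]
grip_width: 11.3
[[-6.9, -4.8], [-7.1, -4.4], [-7.4, -4.0], [-7.6, -3.6], [-7.7, -3.2], [-7.9, -2.8], [-8.0, -2.4], [-8.2, -2.0], [-8.2, -1.5], [-8.3, -1.1], [-8.4, -0.7], [-8.4, -0.2]]
```

```bash
python3 -m handwheel '[{"claw":2,"dx":0,"dy":-3.4,"dz":-2.4,"rx":0,"ry":0,"rz":0},{"claw":2,"dx":0,"dy":-3.5,"dz":-2.4,"rx":0,"ry":0,"rz":0},{"claw":2,"dx":0,"dy":-7.1,"dz":-4.4,"rx":0,"ry":0,"rz":0},{"claw":2,"dx":0,"dy":-7.4,"dz":-4.0,"rx":0,"ry":0,"rz":0},{"claw":2,"dx":0,"dy":-7.6,"dz":-3.6,"rx":0,"ry":0,"rz":0},{"claw":2,"dx":0,"dy":-7.7,"dz":-3.2,"rx":0,"ry":0,"rz":0},{"claw":2,"dx":0,"dy":-7.9,"dz":-2.8,"rx":0,"ry":0,"rz":0},{"claw":2,"dx":0,"dy":0,"dz":0,"rx":0,"ry":0,"rz":0},{"claw":2,"dx":0,"dy":0,"dz":0,"rx":0,"ry":0,"rz":0}]'
```

```text
time: 19.55
tool_pos: [626.6, 39.2, 252.0]
tcp_rot: [3.139, -0.0, 1.677]
contact_force: [4.3, 2.7, 6.8]
grip_width: 10.9
```

```bash
python3 -m handwheel '[{"claw":2,"dx":0,"dy":-8,"dz":-2.4,"rx":0,"ry":0,"rz":0},{"claw":2,"dx":0,"dy":-8.2,"dz":-2,"rx":0,"ry":0,"rz":0},{"claw":2,"dx":0,"dy":-8.2,"dz":-1.5,"rx":0,"ry":0,"rz":0},{"claw":2,"dx":0,"dy":-8.3,"dz":-1.1,"rx":0,"ry":0,"rz":0},{"claw":2,"dx":0,"dy":-8.4,"dz":-0.7,"rx":0,"ry":0,"rz":0},{"claw":2,"dx":0,"dy":-4.5,"dz":-0.2,"rx":0,"ry":0,"rz":0},{"claw":2,"dx":0,"dy":-3.5,"dz":0,"rx":0,"ry":0,"rz":0},{"claw":2,"dx":0,"dy":0,"dz":0,"rx":0,"ry":0,"rz":0},{"claw":2,"dx":0,"dy":0,"dz":0,"rx":0,"ry":0,"rz":0},{"claw":2,"dx":0,"dy":0,"dz":0,"rx":0,"ry":0,"rz":0}]'; python3 - <<'E'
from h import *
f,K,V=cap("wrist"); g,K2,V2=cap("top"); o=bot.get_obs()
print({k:np.round(o[k],2).tolist() for k in("time","tool_pos","contact_force","moment","grip_width")})
big=np.hstack([cv2.resize(f,(400,300)),cv2.resize(g[165:315,210:410],(400,300),interpolation=cv2.INTER_CUBIC)]); save("w7.png",big)
np.savez("t7.npz",f=f,K=K,V=V,g=g,K2=K2,V2=V2)
E
```

```text
time: 20.55
tool_pos: [577.2, 34.1, 258.4]
tcp_rot: [-3.14, -0.001, 1.677]
contact_force: [1.1, 6.2, 1.6]
grip_width: 10.7
{'time': 20.65, 'tool_pos': [577.3, 34.12, 258.41], 'contact_force': [0.6, 5.32, 2.95], 'moment': [0.86, -0.24, -0.02], 'grip_width': 11.23}
```

View pics/w7.png

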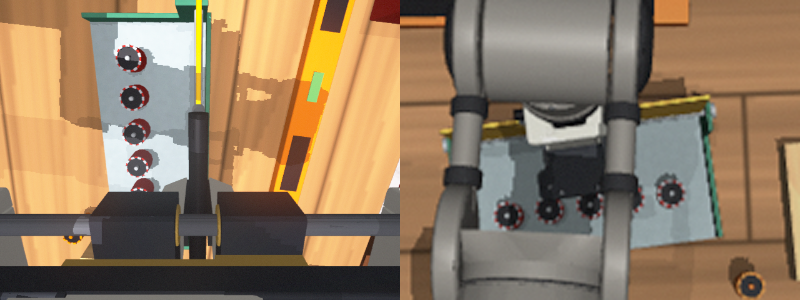

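The wrist view shows the panel edge-on, at half-scale columns 195–203, and the row of saws is undisturbed. One numeric check of the angle from that strip.

```bash
python3 - <<'E'
from h import *
d=np.load("t7.npz"); f,K,V=d["f"],d["K"],d["V"]
hsv=cv2.cvtColor(f,cv2.COLOR_RGB2HSV)
for v in range(5,170,20):
    m=np.where((hsv[v,290:345,0]>18)&(hsv[v,290:345,0]<34)&(hsv[v,290:345,1]>120))[0]+290
    print(v,m.min() if len(m) else None,m.max() if len(m) else None,len(m))
o=np.array([506.9,27.3,0]); X=np.array([.9948,.1017,0]); Y=np.array([-.1017,.9948,0]); Z=np.array([0,0,1.])
H=o+70*X+115*Z
for a in(1.52,1.571,1.62):
    e=-np.cos(a)*X+np.sin(a)*Z; n=np.sin(a)*X+np.cos(a)*Z
    print(a,[proj(K,V,H+145*Y+r*e+s*n).round(1).tolist() for r in(0,115) for s in(-2,2)],[proj(K,V,H+100*Y+115*e+s*n).round(1).tolist() for s in(-2,2)],"bar end",proj(K,V,H+60*Y+160*e).round(1))
E
```

```text
5 314 322 9
25 314 322 9
45 314 322 9
65 314 322 9
85 314 321 8
105 314 321 8
125 314 321 8
145 314 321 8
165 313 321 9
1.52 [[313.1, 23.0], [318.9, 22.9], [296.3, -43.0], [306.0, -43.1]] [[297.4, 75.5], [306.4, 75.5]] bar end [291.8 181. ]
1.571 [[313.1, 22.9], [318.9, 23.0], [310.5, -43.2], [320.3, -43.1]] [[310.6, 75.5], [319.6, 75.6]] bar end [314.2 181.1]
1.62 [[313.1, 22.9], [318.9, 23.0], [324.3, -43.1], [334.0, -42.8]] [[323.2, 75.6], [332.2, 75.7]] bar end [335.7 181.2]
```

```bash
python3 -m handwheel '[{"claw":2,"dx":0,"dy":-0.8,"dz":0,"rx":0,"ry":0,"rz":0},{"claw":2,"dx":0,"dy":0,"dz":0,"rx":0,"ry":0,"rz":0},{"claw":2,"dx":0,"dy":0,"dz":0,"rx":0,"ry":0,"rz":0},{"claw":2,"dx":0,"dy":0,"dz":0,"rx":0,"ry":0,"rz":0},{"claw":2,"dx":0,"dy":0,"dz":0,"rx":0,"ry":0,"rz":0}]'; python3 -c "
from plant import bot
print(bot.close_job())"
```

```text
time: 21.15
tool_pos: [576.5, 34.0, 258.4]
tcp_rot: [-3.141, -0.001, 1.677]
contact_force: [0.4, 5.5, 2.0]
grip_width: 11.3
the job is handed in; nothing more can be done
None
```

I put both spare saws into the rack's empty pockets (2 and 4), then swung the flap upright by its grip bar. I handed in at 21.2 s, still gripping it; no verdict was reported.

**Saws:** Each saw was set down at seated height with almost no contact force. Later wrist pictures show all five saws standing evenly in the row. I saw no other objects disturbed.

**Flap:** The bar is pinched at an opening of 11.3 mm, slightly under its 12 mm diameter. Before the last move, the panel's edge in the camera suggested about 1.58 rad and the gripper position about 1.576, against a target of 1.571. I moved it back 0.8 mm, which puts it at about 1.571 by gripper position; I took no picture after that.

**Disagreements:**
- **Pocket 2 position:** the cameras differed by 2 to 3 mm, so I settled it from close range before inserting.
- **Sideways force:** about 5.5 N remains along the bar at the end, well below the limits.

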